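# Find the stamped tool bin and push it to the dispatch line

### The job

One of the two grey metal bins on the bench carries a ring stamp on its underside. Using only pushes, tip both bins over so that each lies on its side and shows its underside, then push the stamped bin, still lying, towards the robot until it lies centred over the white dispatch line; leave the other bin lying clear of the line. Do not lift the bins, and leave everything else on the bench where it is.

Things in the scene. Friction and masses are not known exactly. Their poses are not given: they have to be found in the camera images.
- bin_a: one of two alike open-topped grey sheet-metal bins, empty, about 0.35 kg, walls 3 mm; outside 64 mm along its x, 110 mm along its y, 104 mm tall along its z; origin at the centre of its underside, z towards the open top. Starts upright, a wide 110 mm face towards the robot (yaw within 0.25 rad). Only one of the two bins is stamped underneath
- bin_b: the other bin, same size. Pushed level against a wide face some 80 to 85 mm up, a bin tips over its far long bottom edge rather than slides, and falls by itself once leaned about 40 degrees. Pushed from beyond, it falls towards the robot: top towards the robot, underside facing away from it
- bin_a_mid (a point): middle of bin_a's outline, 52 mm from its underside along its z: 52 mm high upright, 32 mm high lying on a wide face. A bin so lying is 64 mm high and slides when its underside is pushed level about 30 mm up
- bin_b_mid (a point): middle of bin_b's outline, likewise
- stamp (a point): centre of the stamp: a dark ring, 54 mm across, with a cross in it, on the underside of the stamped bin (hidden while that bin stands); it coincides with the origin of that bin. The other bin's pale underside is blank
- line: the dispatch line: a straight white strip painted on the bench between the robot and the bins, 20 mm wide, 720 mm long along its own y (across the robot's front, within 0.1 rad), flat; origin at its middle, its x points away from the robot
- holder_mid: steel cone-shaped milling tool holder, 58 mm across its flange, 115 mm tall, standing between the two bins; loose, not part of the job; origin at the centre of its underside
- holder_left: similar tool holder, 125 mm tall, standing far to the left (+y); loose, not part of the job; origin at the centre of its underside
- nut: steel collet nut (ring), 44 mm across, 18 mm high, lying between the two bins, nearer the robot; loose, not part of the job; origin at the centre of its underside
- pot: yellow plastic cup, 72 mm across the rim, 85 mm tall, far to the right (-y); loose, not part of the job; origin at the centre of its underside
- oil: grey can with a paper label, 56 mm across, 130 mm tall, far to the right (-y); loose, not part of the job; origin at the centre of its underside
- spanner: flat steel spanner lying beyond the bins; loose, not part of the job; origin at the centre of its underside
- block: aluminium disc, 60 mm across, 30 mm high, far to the left (+y); loose, not part of the job; origin at the centre of its underside
Mind the look-alikes: they are no part of the job. What is shaped like the bin_b but orange is not meant.

How it is judged:
By the outcome, as a careful person would: the job done as asked, in the order asked, and still so for the second after the job is handed in, with the robot touching nothing.
It also fails if it takes over 58 s, if anything falls off the work surface, if the arm or the gripper's body presses on something with over 40 N, if the wrist force passes 120 N, or if a joint passes its speed limit or range.

### The arm

A 6-joint arm with a two-finger parallel gripper is mounted at the origin on the work surface. World frame = base frame: x ahead of the robot, y to its left, z up, the work surface at z = 0. Lengths are in m, angles in rad, forces in N, time in s.
With the tool pointing down it reaches from about 0.325 to 0.775 m from the base axis. Payload 9.3 kg.
Tool frame: the origin (TCP) lies between the finger pads; the fingertips stand 8 mm ahead of it and the grasp point (between the pads) lies 11 mm behind it (r.tips_ahead is the distance from the TCP to the fingertips, in m); x points along the fingers, z is the direction in which the jaws open and shut, and the axes are right-handed (so a half turn about x gives the same grasp; the last joint's range is limited). The gripper opens to 85 mm and grips with 20 to 120 N. Pads are 22 mm wide; open, the fingers measure 114 mm over their backs; the gripper's body (76 mm by 85 mm) begins 54 mm behind the grasp point. The pads swing forward as they close: fully open they stand 13 mm farther back than shut.
Start: joints at [-1.476, 0.259, 0.021, 1.334, 0, 1.418], TCP at [0.135, -0.533, 0.239] pointing down, gripper open.
Joint ranges: [-3.04, 3.04], [-0.91, 1.82], [-1.04, 1.36], [-1.92, 1.95], [-1.52, 1.45], [-3.14, 3.14]. Speed limits (rad/s): [2.22, 2.22, 2.79, 3.14, 3.14, 3.14].

### API

Orientations are given as a rotation vector (axis times angle).
In Python, from plant import readout, get_image, workorder, r gives the robot as it stands.
- The arm moves only by the shell command python3 -m pendant 'ROWS' [FORCE]. ROWS is JSON, a list of rows, each an object of numbers: "tx", "ty", "tz": the shift along the world's x, y, z in mm; "ax", "ay", "az": the turn, a rotation vector about the world's x, y, z in degrees; "gripper": the opening in per cent of the stroke, from 0 (shut) to 100 (fully open). A call has 1 to 20 rows; each row shifts and turns the commanded pose from where the row before left it; what a row does not reach is not made up. A row lasts 1/10 s, in which the tool goes at most 50 mm and 8.59 degrees, less where a joint would pass 70% of its speed; a pose out of reach is approached as far as the arm can. A call is refused whole if a number of a shift passes 50 or a number of a turn 8.59, either way. A call with a gripper value outside its range is refused whole. The fingers move at their own pace and stop on an object; FORCE is the grip in N (left out, the last holds). Time passes only in rows, so rows that do not move let the fingers close. It gives the time, the measured TCP pose, the force and the opening at its end, in the units of the state.
- readout.observe(): the state, without advancing time (a new reading comes with each control period).
- get_image(name): name is "side" or "top"; returns a dict with "image" (384x512x3 uint8, blue, green, red), "intrinsics" (3x3 intrinsics, pixels), "rvec" (rotation vector, rad) and "tvec" (3), from world to camera coordinates, as OpenCV has them. Camera axes: x right, y down, z forward; pixel columns grow to the right and rows downward; lengths in m; the calibration is good to about 2 mm. A picture is of the moment at which its call begins. There is no depth.
- workorder.sign_off(): hands the job in, once; it reports no verdict.
The state is a dict: "time": time; "joint_pos": joint angles; "joint_vel": joint speeds; "joint_efforts": joint torques, N m; "tool_pos": TCP position; "tcp_rot": TCP orientation; "force": force on the tool from outside, world axes, zero at the start; "wrist_torque": the same for the moment, N m; "width": finger opening in m.
Only numpy, scipy, OpenCV 4.12 (cv2) and the standard library are available. Lean on these libraries where they do the work, as an engineer would, in place of code of your own. Each camera call takes 0.05 s, during which the arm holds its last target.

## Working session

There is one attempt and no reset: what is moved stays moved. The work goes in short steps, Python scripts to look and compute and a shell command to move; the robot and the scene stay as the last step left them, time stands still between calls to the robot, and variables do not carry over. Pictures are saved under pics/ and viewed, and the job is handed in when it is done.

```bash
ls; mkdir -p pics; python3 - <<'E'
from plant import readout, get_image, r
import cv2
s=readout.observe();print({k:s[k] for k in('time','tool_pos','tcp_rot','force','width')})
for n in('side','top'):
    d=get_image(n);cv2.imwrite(f'pics/{n}0.png',d['image']);print(n,d['intrinsics'],d['rvec'],d['tvec'])
E
```

```text
pics
{'time': 0.0, 'tool_pos': array([ 0.13488111, -0.53290333,  0.23864147]), 'tcp_rot': array([ 1.02574655,  1.31725297, -1.02402291]), 'force': array([ 0.26225408,  0.34725194, -0.14097193]), 'width': 0.08523313651719606}
side [[386.47672874   0.         251.42125683]
 [  0.         386.47672874 189.28658696]
 [  0.           0.           1.        ]] [ 2.14618023 -0.05994458  0.0327851 ] [-0.56528671  0.07771078  1.07962853]
top [[434.5103588    0.         261.4427676 ]
 [  0.         434.5103588  196.77328307]
 [  0.           0.           1.        ]] [ 2.09629221 -2.1604121   0.18149829] [0.02998903 0.58569146 1.48807979]
```

View pics/side0.png

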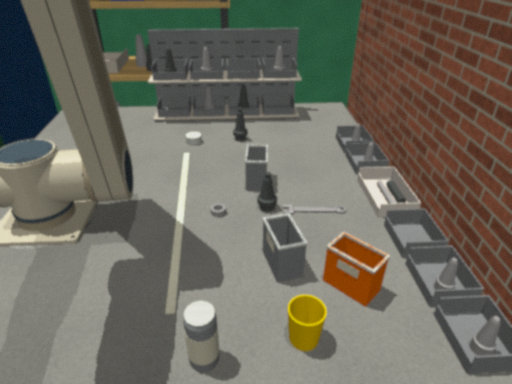

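View pics/top0.png

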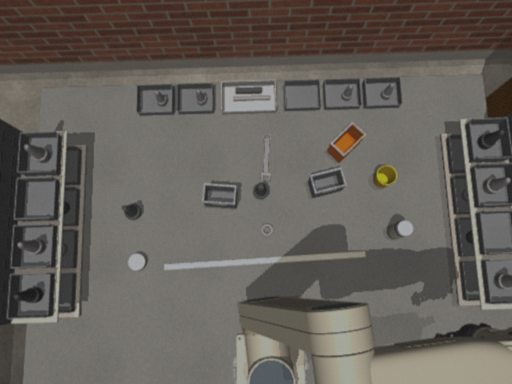

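```bash
cat > h.py <<'E'
import numpy as np, cv2
from plant import readout, get_image
def cam(d):
    R,_=cv2.Rodrigues(np.array(d['rvec'],float));t=np.array(d['tvec'],float).reshape(3);return np.array(d['intrinsics'],float),R,t
def ray(d,uv,z):
    K,R,t=cam(d);c=-R.T@t;v=R.T@np.linalg.inv(K)@np.array([uv[0],uv[1],1.]);return c+v*(z-c[2])/v[2]
def proj(d,P):
    return cv2.projectPoints(np.array(P,float).reshape(-1,3),np.array(d['rvec'],float),np.array(d['tvec'],float),np.array(d['intrinsics'],float),None)[0].reshape(-1,2)
def crop(d,name,x0,y0,x1,y1,s):
    im=cv2.resize(d['image'][y0:y1,x0:x1],None,fx=s,fy=s,interpolation=cv2.INTER_CUBIC)
    cv2.imwrite(f'pics/{name}.png',im)
E
python3 - <<'E'
from h import *
t=get_image('top');s=get_image('side')
for d in(t,s):
    K,R,tt=cam(d);print(-R.T@tt)
crop(t,'t1',190,100,390,240,4);crop(s,'s1',200,120,400,320,3)
g=t['image'].astype(int)
# line endpoints
for uv in((165,266.5),(365,254.5)):print('line',ray(t,uv,0))
E
```

```text
[0.31965278 0.01024791 1.56717337]
[ 0.51603292 -0.89332408  0.65335129]
line [0.35348954 0.36370422 0.        ]
line [ 0.37464354 -0.35125223  0.        ]
```

View pics/t1.png

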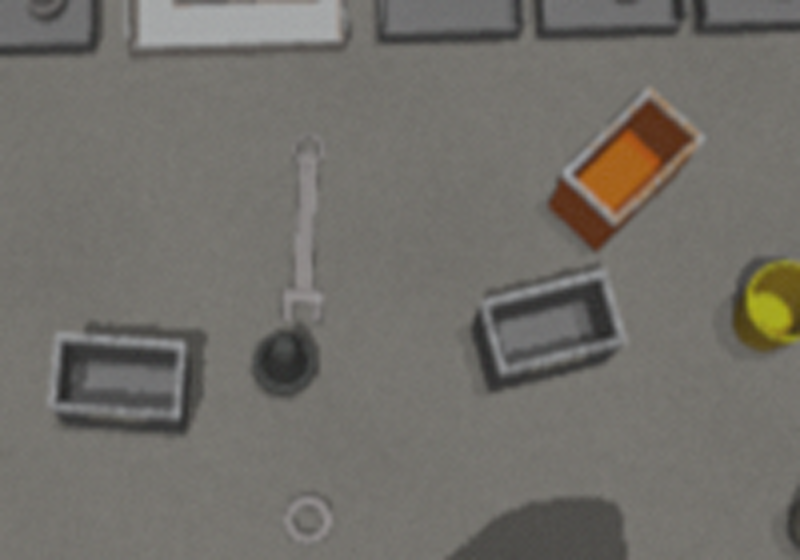

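View pics/s1.png

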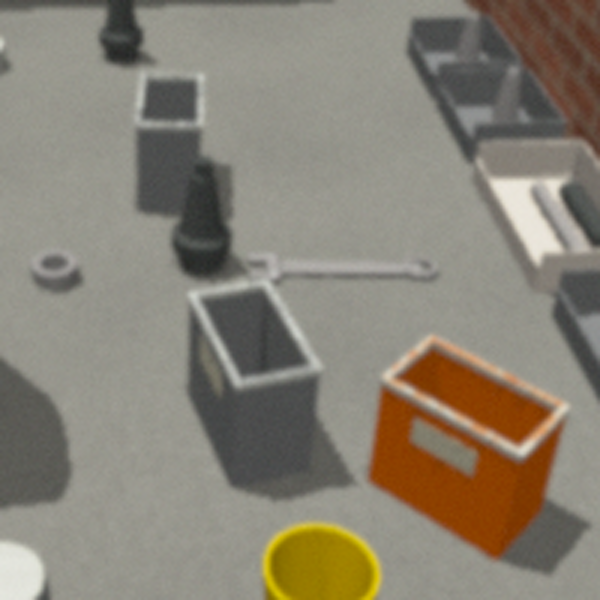

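```bash
python3 - <<'E'
from h import *
t=get_image('top');s=get_image('side')
L=[(55,333),(187,338),(184,420),(52,412)];Rr=[(482,303),(603,268),(625,345),(500,378)]
for n,c in(('L',L),('R',Rr)):
    P=np.array([ray(t,(190+u/4-.4,100+v/4-.4),.104) for u,v in c]);m=P.mean(0)
    print(n,P[:,:2].round(3).tolist(),m.round(3),[np.linalg.norm(P[i]-P[(i+1)%4]).round(3) for i in range(4)])
    e=(P[0]-P[1]+P[3]-P[2]);print('yaw',np.arctan2(-e[0],e[1]))
    print('side proj',proj(s,P))
for n,u,v,z in(('holdtop',285,345,.115),('nut',308,518,.018),('spj',302,305,0),('pot',785,300,.085),('orange',628,158,.1)):print(n,ray(t,(190+u/4-.4,100+v/4-.4),z).round(3))
from scipy.spatial.transform import Rotation as Ro
o=readout.observe();print(Ro.from_rotvec(o['tcp_rot']).as_matrix().round(3),o['time'])
from plant import r;print(r.tips_ahead)
E
```

```text
L [[0.632, 0.211], [0.624, 0.097], [0.553, 0.101], [0.563, 0.214]] [0.593 0.156 0.104] [np.float64(0.114), np.float64(0.071), np.float64(0.113), np.float64(0.069)]
yaw -0.08060916853815349
side proj [[268.33004285 144.24788968]
 [269.22655887 161.57973616]
 [244.90009953 161.5823377 ]
 [246.67690268 144.36394394]]
R [[0.647, -0.158], [0.675, -0.264], [0.606, -0.278], [0.581, -0.17]] [ 0.627 -0.217  0.104] [np.float64(0.11), np.float64(0.07), np.float64(0.111), np.float64(0.067)]
yaw 0.24289726443567422
side proj [[288.89826883 213.02010811]
 [308.39133548 241.82505391]
 [277.6333255  247.57362919]
 [261.65547575 217.03400791]]
holdtop [0.613 0.013 0.115]
nut [ 0.474 -0.003  0.018]
spj [ 0.673 -0.003  0.   ]
pot [ 0.646 -0.424  0.085]
orange [ 0.774 -0.292  0.1  ]
[[-0.     0.969  0.245]
 [ 0.     0.245 -0.969]
 [-1.     0.    -0.   ]] 0.3
0.008
```

```bash
python3 - <<'E'
from h import *
t=get_image('top')
for n,u,v,z in(('o1',562,172,.104),('o2',617,222,.104),('o3',700,140,.104),('o4',650,90,.104),('ob1',597,248,0),('ob2',553,205,0)):print(n,ray(t,(190+u/4-.4,100+v/4-.4),z).round(3))
E
python3 -m pendant '[{"tx":40,"ty":24,"gripper":50},{"tx":40,"ty":24,"gripper":50},{"tx":40,"ty":24,"gripper":50},{"tx":40,"ty":24,"gripper":50},{"tx":40,"ty":24,"gripper":50},{"tx":40,"ty":24,"gripper":50},{"tx":40,"ty":24,"gripper":50},{"tx":40,"ty":24,"gripper":50},{"tx":40,"ty":24,"gripper":50},{"tx":40,"ty":24,"gripper":50},{"tx":40,"ty":24,"gripper":50},{"tx":40,"ty":24,"gripper":50},{"tx":40,"ty":24,"gripper":50},{"tx":40,"ty":24,"gripper":50},{"gripper":50},{"gripper":50}]'
```

```text
o1 [ 0.762 -0.233  0.104]
o2 [ 0.715 -0.278  0.104]
o3 [ 0.787 -0.355  0.104]
o4 [ 0.834 -0.315  0.104]
ob1 [ 0.719 -0.279  0.   ]
ob2 [ 0.761 -0.24   0.   ]schema error: expected keys tx, ty, tz, ax, ay, az, gripper
```

```bash
python3 -m pendant '[{"tx":40,"ty":24,"tz":0,"ax":0,"ay":0,"az":0,"gripper":50},{"tx":40,"ty":24,"tz":0,"ax":0,"ay":0,"az":0,"gripper":50},{"tx":40,"ty":24,"tz":0,"ax":0,"ay":0,"az":0,"gripper":50},{"tx":40,"ty":24,"tz":0,"ax":0,"ay":0,"az":0,"gripper":50},{"tx":40,"ty":24,"tz":0,"ax":0,"ay":0,"az":0,"gripper":50},{"tx":40,"ty":24,"tz":0,"ax":0,"ay":0,"az":0,"gripper":50},{"tx":40,"ty":24,"tz":0,"ax":0,"ay":0,"az":0,"gripper":50},{"tx":40,"ty":24,"tz":0,"ax":0,"ay":0,"az":0,"gripper":50},{"tx":40,"ty":24,"tz":0,"ax":0,"ay":0,"az":0,"gripper":50},{"tx":40,"ty":24,"tz":0,"ax":0,"ay":0,"az":0,"gripper":50},{"tx":40,"ty":24,"tz":0,"ax":0,"ay":0,"az":0,"gripper":50},{"tx":40,"ty":24,"tz":0,"ax":0,"ay":0,"az":0,"gripper":50},{"tx":40,"ty":24,"tz":0,"ax":0,"ay":0,"az":0,"gripper":50},{"tx":40,"ty":24,"tz":0,"ax":0,"ay":0,"az":0,"gripper":50},{"tx":0,"ty":0,"tz":0,"ax":0,"ay":0,"az":0,"gripper":50},{"tx":0,"ty":0,"tz":0,"ax":0,"ay":0,"az":0,"gripper":50}]'
python3 - <<'E'
from h import *
from scipy.spatial.transform import Rotation as Ro
o=readout.observe();print(o['time'],o['tool_pos'],o['width'],o['force'],Ro.from_rotvec(o['tcp_rot']).as_matrix().round(3)[:,2])
E
```

```text
time: 1.95
tool_pos: [0.6956, -0.1962, 0.238]
tcp_rot: [1.023, 1.319, -1.024]
force: [-0.9, 0.3, -0.1]
width: 0.0426
1.95 [ 0.69555841 -0.19624879  0.23797659] 0.04257536445545637 [-0.93390654  0.30901861 -0.13100902] [ 0.247 -0.969 -0.001]
```

```bash
python3 -m pendant '[{"tx":0,"ty":0,"tz":-37,"ax":0,"ay":0,"az":0,"gripper":50},{"tx":0,"ty":0,"tz":-37,"ax":0,"ay":0,"az":0,"gripper":50},{"tx":0,"ty":0,"tz":-37,"ax":0,"ay":0,"az":0,"gripper":50},{"tx":0,"ty":0,"tz":-38,"ax":0,"ay":0,"az":0,"gripper":50},{"tx":0,"ty":0,"tz":0,"ax":0,"ay":0,"az":0,"gripper":50},{"tx":0,"ty":0,"tz":0,"ax":0,"ay":0,"az":0,"gripper":50}]'
python3 - <<'E'
from h import *
s=get_image('side');crop(s,'s2',200,120,400,320,3)
E
```

```text
time: 2.55
tool_pos: [0.6943, -0.198, 0.0914]
tcp_rot: [1.026, 1.316, -1.026]
force: [0.1, -0.2, 1.3]
width: 0.0425
```

View pics/s2.png

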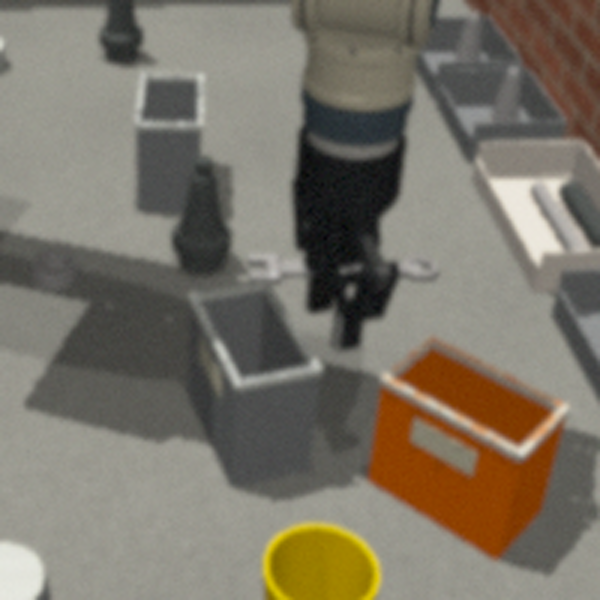

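```bash
python3 -m pendant '[{"tx":-10,"ty":-2.5,"tz":-2,"ax":0,"ay":0,"az":0,"gripper":50},{"tx":-10,"ty":-2.5,"tz":-1,"ax":0,"ay":0,"az":0,"gripper":50},{"tx":-8,"ty":-2,"tz":0,"ax":0,"ay":0,"az":0,"gripper":50},{"tx":-8,"ty":-2,"tz":0,"ax":0,"ay":0,"az":0,"gripper":50},{"tx":-8,"ty":-2,"tz":0,"ax":0,"ay":0,"az":0,"gripper":50},{"tx":0,"ty":0,"tz":0,"ax":0,"ay":0,"az":0,"gripper":50}]'
python3 - <<'E'
from h import *
s=get_image('side');crop(s,'s3',200,120,400,320,3)
E
```

```text
time: 3.2
tool_pos: [0.6499, -0.2086, 0.0879]
tcp_rot: [1.025, 1.316, -1.025]
force: [0.8, -0.4, -0.2]
width: 0.0426
```

View pics/s3.png

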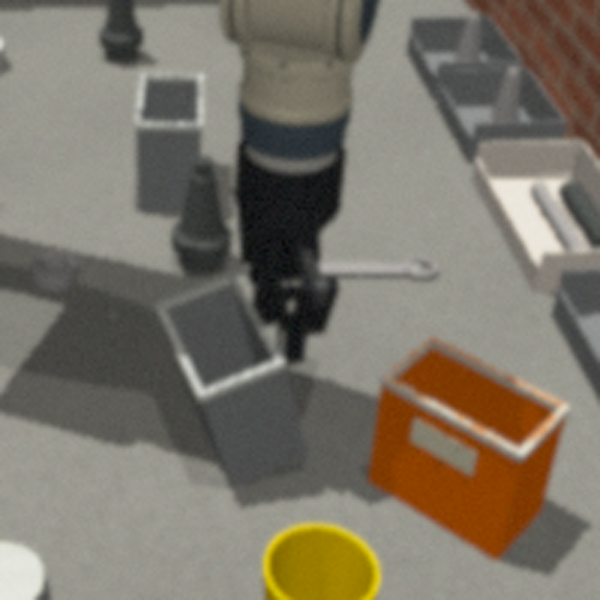

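The right bin is leaning about 15–20° over its near edge (rim now at crop (165,305)–(280,355)) and is not sliding. I carry on.

```bash
python3 -m pendant '[{"tx":-8,"ty":-2,"tz":0,"ax":0,"ay":0,"az":0,"gripper":50},{"tx":-8,"ty":-2,"tz":0,"ax":0,"ay":0,"az":0,"gripper":50},{"tx":-8,"ty":-2,"tz":0,"ax":0,"ay":0,"az":0,"gripper":50},{"tx":-6,"ty":-1.5,"tz":0,"ax":0,"ay":0,"az":0,"gripper":50},{"tx":0,"ty":0,"tz":0,"ax":0,"ay":0,"az":0,"gripper":50},{"tx":0,"ty":0,"tz":0,"ax":0,"ay":0,"az":0,"gripper":50},{"tx":0,"ty":0,"tz":0,"ax":0,"ay":0,"az":0,"gripper":50}]'
python3 - <<'E'
from h import *
s=get_image('side');crop(s,'s4',200,120,400,320,3)
E
```

```text
time: 3.95
tool_pos: [0.6209, -0.2157, 0.087]
tcp_rot: [1.025, 1.317, -1.025]
force: [0.2, 0.4, -0.7]
width: 0.0427
```

View pics/s4.png

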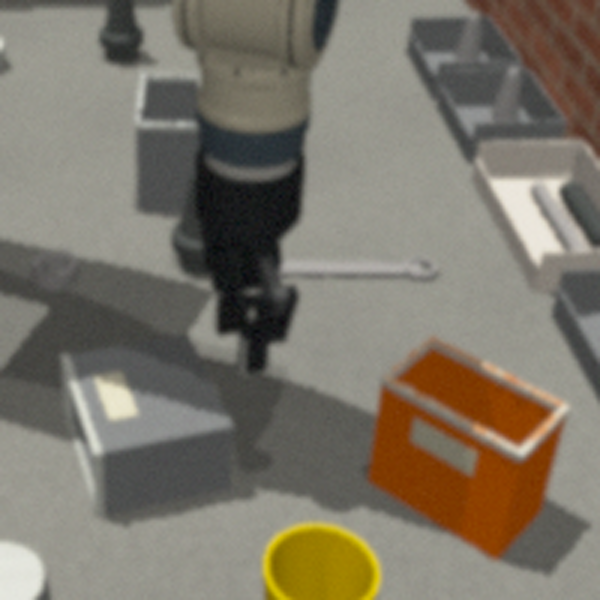

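```bash
python3 -m pendant '[{"tx":5,"ty":0,"tz":45,"ax":0,"ay":0,"az":0,"gripper":50},{"tx":5,"ty":0,"tz":45,"ax":0,"ay":0,"az":0,"gripper":50},{"tx":5,"ty":30,"tz":30,"ax":0,"ay":0,"az":-2,"gripper":50},{"tx":5,"ty":42,"tz":5,"ax":0,"ay":0,"az":-2,"gripper":50},{"tx":5,"ty":42,"tz":0,"ax":0,"ay":0,"az":-2,"gripper":50},{"tx":5,"ty":42,"tz":0,"ax":0,"ay":0,"az":-2,"gripper":50},{"tx":5,"ty":42,"tz":0,"ax":0,"ay":0,"az":-2,"gripper":50},{"tx":5,"ty":42,"tz":0,"ax":0,"ay":0,"az":-2,"gripper":50},{"tx":2,"ty":42,"tz":0,"ax":0,"ay":0,"az":-2,"gripper":50},{"tx":0,"ty":42,"tz":0,"ax":0,"ay":0,"az":-2,"gripper":50},{"tx":0,"ty":42,"tz":0,"ax":0,"ay":0,"az":-3,"gripper":50},{"tx":0,"ty":0,"tz":0,"ax":0,"ay":0,"az":0,"gripper":50},{"tx":0,"ty":0,"tz":0,"ax":0,"ay":0,"az":0,"gripper":50}]'
python3 - <<'E'
from h import *
from scipy.spatial.transform import Rotation as Ro
o=readout.observe();print(o['tool_pos'],Ro.from_rotvec(o['tcp_rot']).as_matrix().round(3)[:,2])
s=get_image('side');crop(s,'s5',200,120,400,320,3)
E
```

```text
time: 5.3
tool_pos: [0.6633, 0.0988, 0.2122]
tcp_rot: [1.231, 1.242, -1.186]
force: [0.7, -0.9, -0.2]
width: 0.0426
[0.6633401  0.09881041 0.2121667 ] [ 0.008 -0.999 -0.038]
```

View pics/s5.png

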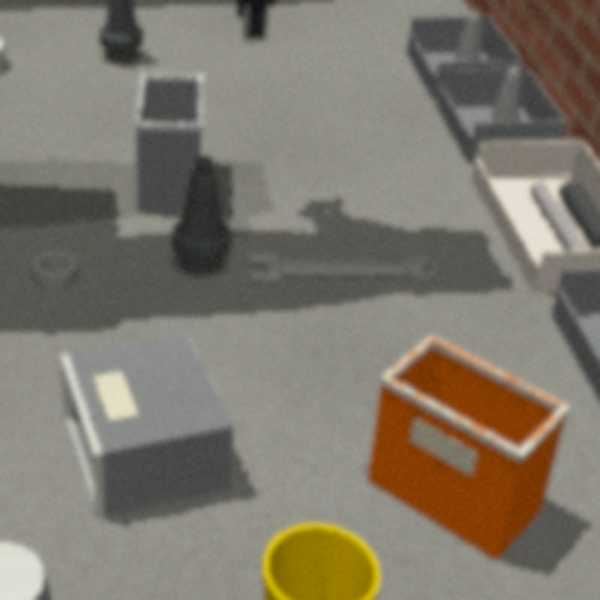

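```bash
python3 - <<'E'
from h import *
from scipy.spatial.transform import Rotation as Ro
o=readout.observe();print(o['time'],o['tool_pos'],Ro.from_rotvec(o['tcp_rot']).as_matrix().round(3),o['joint_vel'].round(3),o['joint_pos'].round(3))
E
```

```text
5.35 [0.6633434  0.09855178 0.21221727] [[-0.001  1.     0.007]
 [ 0.038  0.007 -0.999]
 [-0.999 -0.001 -0.038]] [-0.004 -0.001 -0.001 -0.     0.002  0.001] [0.006 0.476 0.284 1.381 0.038 3.14 ]
```

```bash
python3 -m pendant '[{"tx":0,"ty":0,"tz":10,"ax":0,"ay":0,"az":5,"gripper":50},{"tx":0,"ty":0,"tz":10,"ax":-2.2,"ay":0,"az":3,"gripper":50},{"tx":0,"ty":3,"tz":0,"ax":0,"ay":0,"az":8.5,"gripper":50},{"tx":0,"ty":3,"tz":0,"ax":0,"ay":0,"az":8.5,"gripper":50},{"tx":0,"ty":3,"tz":0,"ax":0,"ay":0,"az":8.5,"gripper":50},{"tx":0,"ty":3,"tz":0,"ax":0,"ay":0,"az":8.5,"gripper":50},{"tx":0,"ty":3,"tz":0,"ax":0,"ay":0,"az":8.5,"gripper":50},{"tx":0,"ty":3,"tz":0,"ax":0,"ay":0,"az":8.5,"gripper":50},{"tx":0,"ty":3,"tz":0,"ax":0,"ay":0,"az":8.5,"gripper":50},{"tx":0,"ty":3,"tz":0,"ax":0,"ay":0,"az":8.5,"gripper":50},{"tx":0,"ty":3,"tz":0,"ax":0,"ay":0,"az":8.5,"gripper":50},{"tx":0,"ty":3,"tz":0,"ax":0,"ay":0,"az":8.5,"gripper":50},{"tx":0,"ty":3,"tz":0,"ax":0,"ay":0,"az":8.5,"gripper":50},{"tx":0,"ty":3,"tz":0,"ax":0,"ay":0,"az":8.5,"gripper":50},{"tx":0,"ty":3,"tz":0,"ax":0,"ay":0,"az":8.5,"gripper":50},{"tx":0,"ty":3,"tz":0,"ax":0,"ay":0,"az":8.5,"gripper":50},{"tx":0,"ty":3,"tz":0,"ax":0,"ay":0,"az":8.5,"gripper":50},{"tx":0,"ty":3,"tz":0,"ax":0,"ay":0,"az":8.5,"gripper":50},{"tx":0,"ty":3,"tz":0,"ax":0,"ay":0,"az":8.5,"gripper":50},{"tx":0,"ty":0,"tz":0,"ax":0,"ay":0,"az":8.5,"gripper":50}]'
python3 - <<'E'
from h import *
from scipy.spatial.transform import Rotation as Ro
o=readout.observe();print(o['time'],o['tool_pos'],Ro.from_rotvec(o['tcp_rot']).as_matrix().round(3),o['joint_pos'].round(3))
E
```

```text
time: 7.35
tool_pos: [0.6635, 0.1498, 0.2323]
tcp_rot: [-0.975, 1.34, 0.967]
force: [-1.0, -0.1, 0.1]
width: 0.0429
7.35 [0.66345139 0.14975171 0.23232837] [[ 0.005 -0.95   0.313]
 [-0.003  0.313  0.95 ]
 [-1.    -0.006 -0.001]] [ 0.1    0.489  0.357  1.435 -0.003  0.419]
```

```bash
python3 -m pendant '[{"tx":0,"ty":0,"tz":-20,"ax":0,"ay":0,"az":7,"gripper":50},{"tx":0,"ty":0,"tz":-30,"ax":0,"ay":0,"az":6.5,"gripper":50},{"tx":0,"ty":0,"tz":-30,"ax":0,"ay":0,"az":0,"gripper":50},{"tx":0,"ty":0,"tz":-32,"ax":0,"ay":0,"az":0,"gripper":50},{"tx":0,"ty":0,"tz":-32,"ax":0,"ay":0,"az":0,"gripper":50},{"tx":0,"ty":0,"tz":0,"ax":0,"ay":0,"az":0,"gripper":50},{"tx":0,"ty":0,"tz":0,"ax":0,"ay":0,"az":0,"gripper":50}]'
python3 - <<'E'
from h import *
from scipy.spatial.transform import Rotation as Ro
o=readout.observe();print(o['time'],o['tool_pos'],Ro.from_rotvec(o['tcp_rot']).as_matrix().round(3)[:,2])
s=get_image('side');crop(s,'s6',200,90,360,220,4)
E
```

```text
time: 8.05
tool_pos: [0.6634, 0.15, 0.0888]
tcp_rot: [-1.147, 1.247, 1.14]
force: [0.9, 0.4, 0.0]
width: 0.0428
8.05 [0.66343503 0.15004346 0.08881489] [ 0.088  0.996 -0.001]
```

View pics/s6.png

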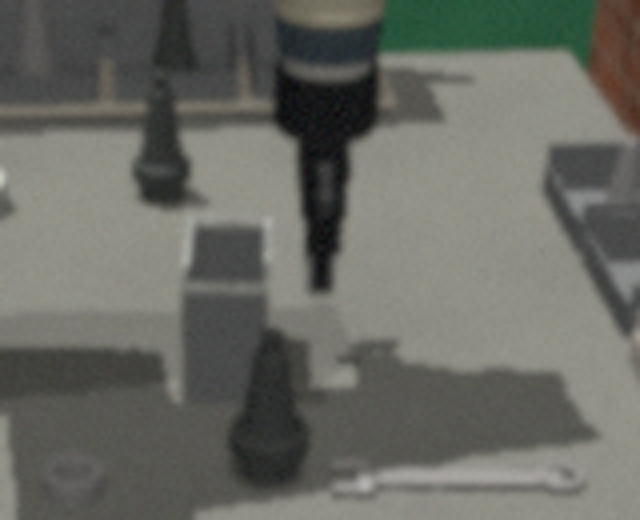

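```bash
python3 -m pendant '[{"tx":-10,"ty":0.8,"tz":-1,"ax":0,"ay":0,"az":0,"gripper":50},{"tx":-10,"ty":0.8,"tz":0,"ax":0,"ay":0,"az":0,"gripper":50},{"tx":-8,"ty":0.7,"tz":0,"ax":0,"ay":0,"az":0,"gripper":50},{"tx":-8,"ty":0.7,"tz":0,"ax":0,"ay":0,"az":0,"gripper":50},{"tx":-8,"ty":0.7,"tz":0,"ax":0,"ay":0,"az":0,"gripper":50},{"tx":-8,"ty":0.7,"tz":0,"ax":0,"ay":0,"az":0,"gripper":50},{"tx":-8,"ty":0.7,"tz":0,"ax":0,"ay":0,"az":0,"gripper":50},{"tx":-8,"ty":0.7,"tz":0,"ax":0,"ay":0,"az":0,"gripper":50},{"tx":-6,"ty":0.5,"tz":0,"ax":0,"ay":0,"az":0,"gripper":50},{"tx":0,"ty":0,"tz":0,"ax":0,"ay":0,"az":0,"gripper":50},{"tx":0,"ty":0,"tz":0,"ax":0,"ay":0,"az":0,"gripper":50},{"tx":0,"ty":0,"tz":0,"ax":0,"ay":0,"az":0,"gripper":50}]'
python3 - <<'E'
from h import *
s=get_image('side');crop(s,'s7',200,90,360,220,4)
E
```

```text
time: 9.3
tool_pos: [0.5892, 0.1575, 0.0869]
tcp_rot: [-1.148, 1.246, 1.141]
force: [0.4, 0.5, 0.3]
width: 0.0429
```

View pics/s7.png

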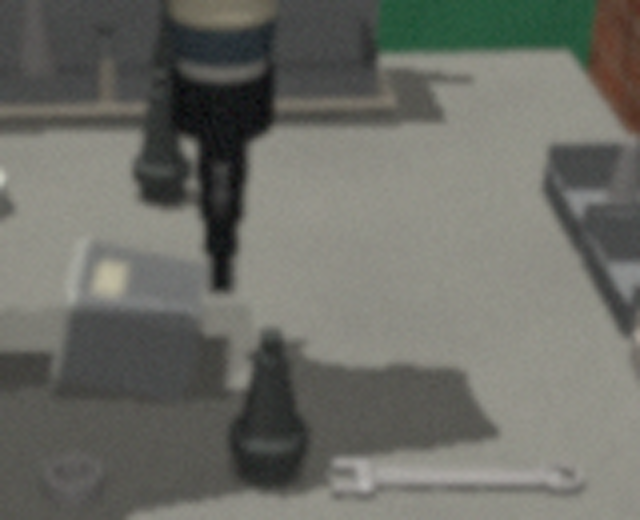

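```bash
python3 -m pendant '[{"tx":12,"ty":-15,"tz":0,"ax":0,"ay":0,"az":0,"gripper":0},{"tx":13,"ty":-15,"tz":0,"ax":0,"ay":0,"az":0,"gripper":0},{"tx":0,"ty":-15,"tz":0,"ax":0,"ay":0,"az":0,"gripper":0},{"tx":0,"ty":0,"tz":-25,"ax":0,"ay":0,"az":0,"gripper":0},{"tx":0,"ty":0,"tz":-27,"ax":0,"ay":0,"az":0,"gripper":0},{"tx":0,"ty":0,"tz":0,"ax":0,"ay":0,"az":0,"gripper":0}]'
python3 - <<'E'
from h import *
t=get_image('top');crop(t,'t8',150,130,350,280,4)
E
```

```text
time: 9.95
tool_pos: [0.6122, 0.1109, 0.032]
tcp_rot: [-1.145, 1.251, 1.143]
force: [-0.5, 0.5, 0.1]
width: 0.0001
```

View pics/t8.png

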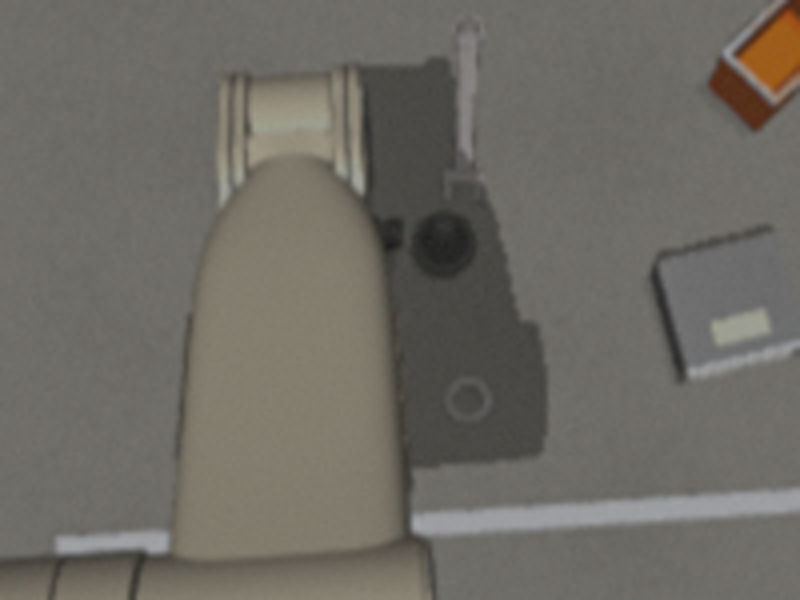

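```bash
python3 -m pendant '[{"tx":-12,"ty":0,"tz":0,"ax":0,"ay":0,"az":0,"gripper":0},{"tx":-12,"ty":0,"tz":0,"ax":0,"ay":0,"az":0,"gripper":0},{"tx":-8,"ty":0,"tz":0,"ax":0,"ay":0,"az":0,"gripper":0},{"tx":-8,"ty":0,"tz":0,"ax":0,"ay":0,"az":0,"gripper":0},{"tx":-8,"ty":0,"tz":0,"ax":0,"ay":0,"az":0,"gripper":0},{"tx":-8,"ty":0,"tz":0,"ax":0,"ay":0,"az":0,"gripper":0},{"tx":-8,"ty":0,"tz":0,"ax":0,"ay":0,"az":0,"gripper":0},{"tx":0,"ty":0,"tz":0,"ax":0,"ay":0,"az":0,"gripper":0}]'
python3 - <<'E'
from h import *
s=get_image('side');crop(s,'s8',200,90,360,220,4)
E
```

```text
time: 10.8
tool_pos: [0.5495, 0.1126, 0.0356]
tcp_rot: [-1.148, 1.245, 1.141]
force: [-0.9, 0.3, -0.1]
width: 0.0003
```

View pics/s8.png

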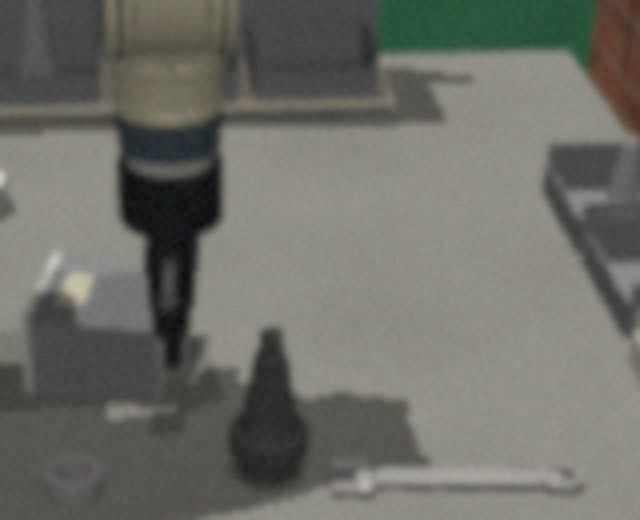

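```bash
python3 -m pendant '[{"tx":-6,"ty":0,"tz":0,"ax":0,"ay":0,"az":0,"gripper":0},{"tx":-4,"ty":0,"tz":0,"ax":0,"ay":0,"az":0,"gripper":0},{"tx":20,"ty":0,"tz":0,"ax":0,"ay":0,"az":0,"gripper":0},{"tx":20,"ty":0,"tz":20,"ax":0,"ay":0,"az":0,"gripper":0},{"tx":20,"ty":0,"tz":45,"ax":0,"ay":0,"az":0,"gripper":0},{"tx":10,"ty":0,"tz":45,"ax":0,"ay":0,"az":0,"gripper":0},{"tx":0,"ty":0,"tz":45,"ax":0,"ay":0,"az":0,"gripper":30},{"tx":0,"ty":0,"tz":10,"ax":0,"ay":0,"az":0,"gripper":60}]'
python3 - <<'E'
from h import *
s=get_image('side');crop(s,'s9',190,140,300,210,7)
E
```

```text
time: 11.65
tool_pos: [0.6114, 0.1128, 0.2051]
tcp_rot: [-1.151, 1.24, 1.137]
force: [0.7, -0.1, -0.1]
width: 0.028
```

View pics/s9.png

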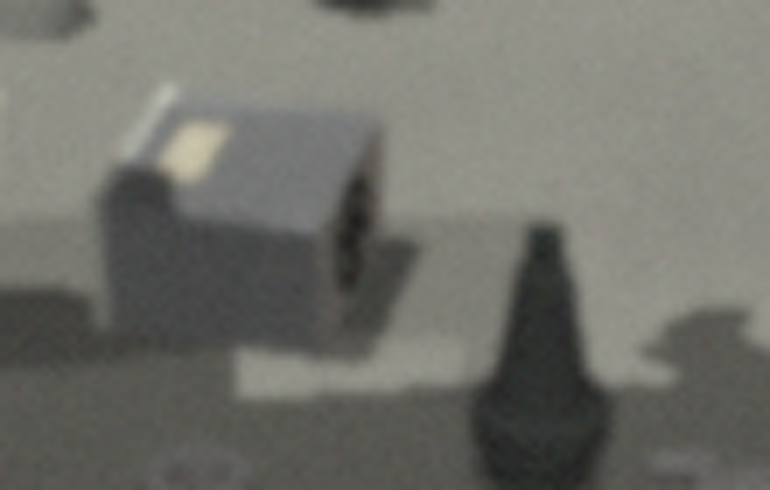

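```bash
python3 - <<'E'
from h import *
s=get_image('side')
for n,u,v,z in(('u-y',320,232,.064),('u+y',380,122,.064),('r+y',172,86,.064),('u-y bot',326,348,0),('r-y bot',103,325,0)):print(n,ray(s,(190+u/7-.4,140+v/7-.4),z).round(3))
t=get_image('top');crop(t,'t9',150,130,350,280,4)
E
```

```text
u-y [0.524 0.106 0.064]
u+y [0.553 0.204 0.064]
r+y [0.457 0.245 0.064]
u-y bot [0.525 0.113 0.   ]
r-y bot [0.426 0.138 0.   ]
```

View pics/t9.png

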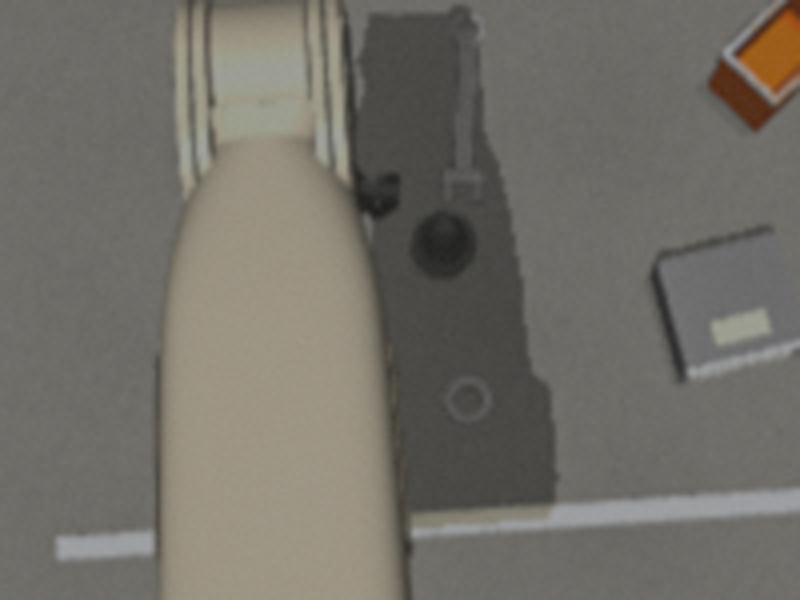

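The enlarged crop shows a dark ring with a cross on a pale field at crop (352,230), side pixel about (240,173). The left bin is therefore the stamped one, and the right bin (side pixel about (250,262)) is the other. Next I push the left bin square towards the line with both fingers.

```bash
python3 -m pendant '[{"tx":0,"ty":26,"tz":0,"ax":0,"ay":0,"az":3.4,"gripper":70},{"tx":-5,"ty":26,"tz":0,"ax":0,"ay":0,"az":3.4,"gripper":70},{"tx":-5,"ty":0,"tz":-40,"ax":0,"ay":0,"az":0,"gripper":70},{"tx":0,"ty":0,"tz":-45,"ax":0,"ay":0,"az":0,"gripper":70},{"tx":0,"ty":0,"tz":-45,"ax":0,"ay":0,"az":0,"gripper":70},{"tx":0,"ty":0,"tz":-44,"ax":0,"ay":0,"az":0,"gripper":70},{"tx":0,"ty":0,"tz":0,"ax":0,"ay":0,"az":0,"gripper":70},{"tx":-10,"ty":0,"tz":0,"ax":0,"ay":0,"az":0,"gripper":70},{"tx":-10,"ty":0,"tz":0,"ax":0,"ay":0,"az":0,"gripper":70}]'
python3 - <<'E'
from h import *
from scipy.spatial.transform import Rotation as Ro
o=readout.observe();print(o['tool_pos'],Ro.from_rotvec(o['tcp_rot']).as_matrix().round(3)[:,2])
s=get_image('side');crop(s,'s10',180,110,320,220,5)
E
```

```text
time: 12.7
tool_pos: [0.5802, 0.1646, 0.0278]
tcp_rot: [-1.236, 1.189, 1.227]
force: [0.1, -0.2, 0.5]
width: 0.0597
[0.58016217 0.16461356 0.02777208] [-0.032  0.999 -0.   ]
```

View pics/s10.png

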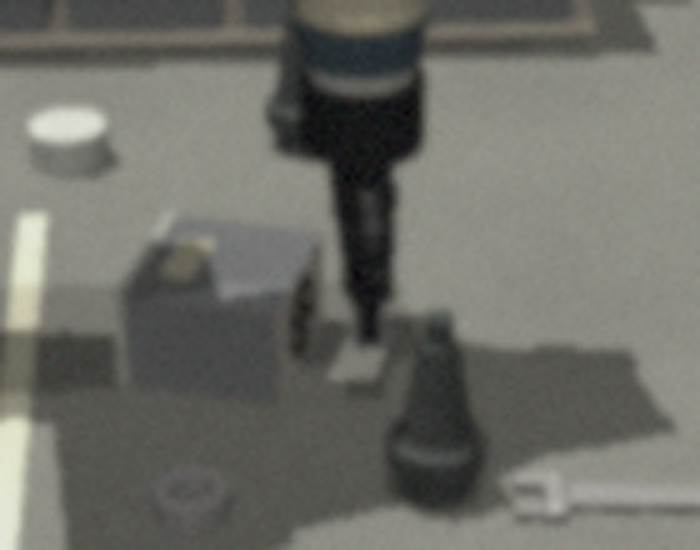

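```bash
python3 -m pendant '[{"tx":-10,"ty":0,"tz":0,"ax":0,"ay":0,"az":0,"gripper":70},{"tx":-8,"ty":0,"tz":0,"ax":0,"ay":0,"az":0,"gripper":70},{"tx":-8,"ty":0,"tz":0,"ax":0,"ay":0,"az":0,"gripper":70},{"tx":-8,"ty":0,"tz":0,"ax":0,"ay":0,"az":0,"gripper":70},{"tx":-8,"ty":0,"tz":0,"ax":0,"ay":0,"az":0,"gripper":70},{"tx":-8,"ty":0,"tz":0,"ax":0,"ay":0,"az":0,"gripper":70},{"tx":-8,"ty":0,"tz":0,"ax":0,"ay":0,"az":0,"gripper":70},{"tx":-8,"ty":0,"tz":0,"ax":0,"ay":0,"az":0,"gripper":70},{"tx":-8,"ty":0,"tz":0,"ax":0,"ay":0,"az":0,"gripper":70},{"tx":-8,"ty":0,"tz":0,"ax":0,"ay":0,"az":0,"gripper":70}]'
python3 - <<'E'
from h import *
s=get_image('side');crop(s,'s11',160,110,300,220,5)
E
```

```text
time: 13.75
tool_pos: [0.4999, 0.1649, 0.028]
tcp_rot: [-1.238, 1.185, 1.224]
force: [6.0, 0.4, 6.1]
width: 0.0597
```

View pics/s11.png

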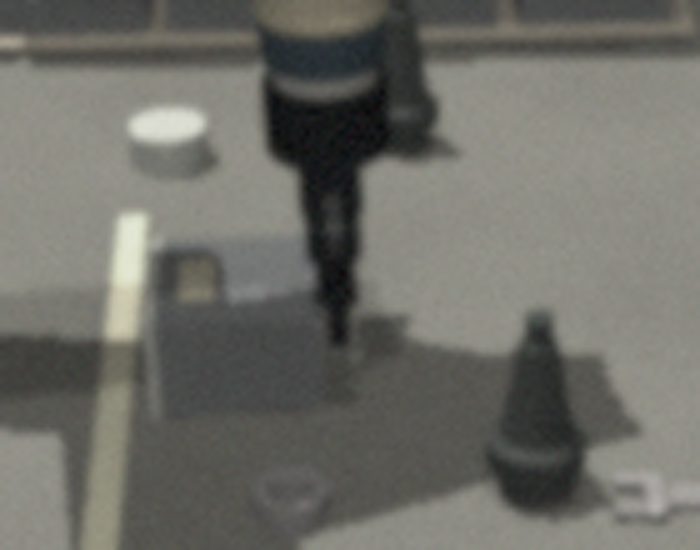

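```bash
python3 - <<'E'
from h import *
s=get_image('side')
for n,u,v,z in(('r-y bot',155,417,0),('u-y bot',320,408,0),('u-y top',325,300,.064),('r-y top',155,305,.064),('r+y top',165,238,.064),('line',96,480,0),('line2',134,230,0)):print(n,ray(s,(160+u/5-.4,110+v/5-.4),z).round(3))
E
```

```text
r-y bot [0.386 0.101 0.   ]
u-y bot [0.486 0.105 0.   ]
u-y top [0.492 0.127 0.064]
r-y top [0.389 0.126 0.064]
r+y top [0.389 0.212 0.064]
line [0.356 0.036 0.   ]
line2 [0.352 0.345 0.   ]
```

```bash
python3 - <<'E'
from h import *
t=get_image('top');s=get_image('side')
def fit(d,cols,f):
    pts=[]
    g=d['image'].astype(float).mean(2)
    return g
g=t['image'].astype(float).mean(2);P=[]
for u in list(range(168,188))+list(range(280,362)):
    v0=266.5+(u-165)*(254.5-266.5)/200
    vs=np.arange(int(v0)-7,int(v0)+8);c=g[vs,u];b=np.median(np.r_[c[:3],c[-3:]]);w=np.clip(c-b-12,0,None)
    if w.sum()>40:P.append(ray(t,(u,(w*vs).sum()/w.sum()),0)[:2])
P=np.array(P);k=np.polyfit(P[:,1],P[:,0],1);print('top',len(P),k,np.std(P[:,0]-np.polyval(k,P[:,1])),np.polyval(k,.16))
g=s['image'].astype(float).mean(2);P=[]
for v in range(158,300):
    u0=187+(172-187)*(v-153)/150
    us=np.arange(int(u0)-9,int(u0)+10);c=g[v,us];b=np.median(np.r_[c[:3],c[-3:]]);w=np.clip(c-b-12,0,None)
    if w.sum()>40:P.append(ray(s,((w*us).sum()/w.sum(),v),0)[:2])
P=np.array(P);k=np.polyfit(P[:,1],P[:,0],1);res=abs(P[:,0]-np.polyval(k,P[:,1]));P=P[res<.006];k=np.polyfit(P[:,1],P[:,0],1);print('side',len(P),k,np.std(P[:,0]-np.polyval(k,P[:,1])),np.polyval(k,.16))
E
python3 -m pendant '[{"tx":-8,"ty":0,"tz":0,"ax":0,"ay":0,"az":0,"gripper":70},{"tx":-8,"ty":0,"tz":0,"ax":0,"ay":0,"az":0,"gripper":70},{"tx":-8,"ty":0,"tz":0,"ax":0,"ay":0,"az":0,"gripper":70},{"tx":-8,"ty":0,"tz":0,"ax":0,"ay":0,"az":0,"gripper":70},{"tx":-8,"ty":0,"tz":0,"ax":0,"ay":0,"az":0,"gripper":70},{"tx":-8,"ty":0,"tz":0,"ax":0,"ay":0,"az":0,"gripper":70},{"tx":-8,"ty":0,"tz":0,"ax":0,"ay":0,"az":0,"gripper":70},{"tx":-8,"ty":0,"tz":0,"ax":0,"ay":0,"az":0,"gripper":70},{"tx":-4,"ty":0,"tz":0,"ax":0,"ay":0,"az":0,"gripper":70},{"tx":0,"ty":0,"tz":0,"ax":0,"ay":0,"az":0,"gripper":70}]'
python3 - <<'E'
from h import *
s=get_image('side');crop(s,'s12',140,110,280,220,5)
E
```

```text
top 93 [-0.03581392  0.36525238] 0.0007314901595893484 0.35952215789853753
side 135 [-0.03928123  0.36206542] 0.0019123338738250076 0.3557804261697527
time: 14.95
tool_pos: [0.4311, 0.1647, 0.0278]
tcp_rot: [-1.237, 1.187, 1.225]
force: [2.3, -0.7, 7.0]
width: 0.0601
```

View pics/s12.png

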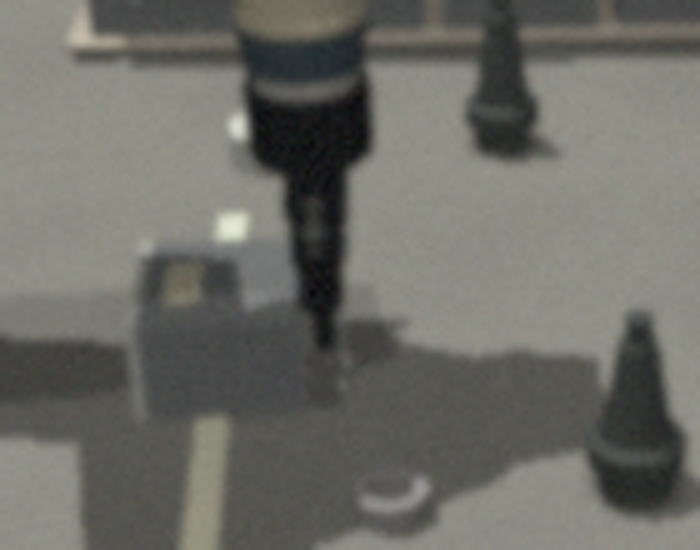

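```bash
python3 - <<'E'
from h import *
s=get_image('side');crop(s,'s13',160,170,230,220,10)
for n,u,v,z in(('r-y bot',139,418,0),('u-y bot',305,408,0),('u-y top',310,305,.064),('r-y top',138,308,.064),('line L',195,420,0),('line R',228,420,0)):print(n,ray(s,(140+u/5-.4,110+v/5-.4),z).round(3))
E
```

```text
r-y bot [0.315 0.103 0.   ]
u-y bot [0.415 0.109 0.   ]
u-y top [0.422 0.125 0.064]
r-y top [0.319 0.127 0.064]
line L [0.349 0.099 0.   ]
line R [0.369 0.098 0.   ]
```

View pics/s13.png

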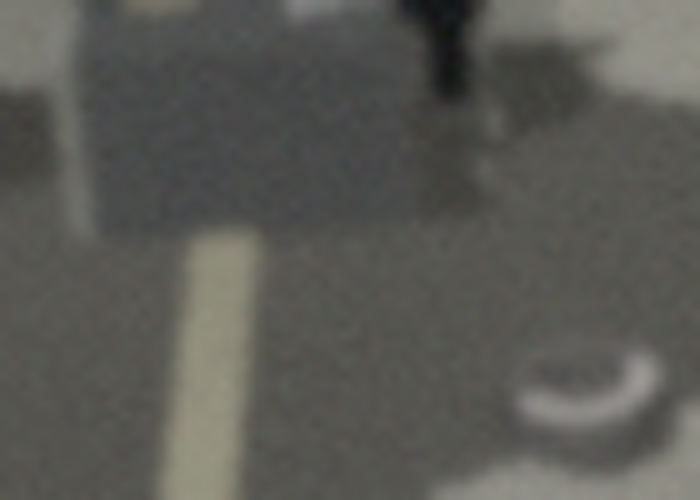

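```bash
python3 -m pendant '[{"tx":-5,"ty":0,"tz":0,"ax":0,"ay":0,"az":0,"gripper":70},{"tx":-4.5,"ty":0,"tz":0,"ax":0,"ay":0,"az":0,"gripper":70},{"tx":0,"ty":0,"tz":0,"ax":0,"ay":0,"az":0,"gripper":70},{"tx":10,"ty":0,"tz":0,"ax":0,"ay":0,"az":0,"gripper":70},{"tx":30,"ty":0,"tz":5,"ax":0,"ay":0,"az":0,"gripper":70},{"tx":20,"ty":0,"tz":45,"ax":0,"ay":0,"az":0,"gripper":70},{"tx":20,"ty":0,"tz":45,"ax":0,"ay":0,"az":0,"gripper":70},{"tx":0,"ty":0,"tz":45,"ax":0,"ay":0,"az":0,"gripper":70},{"tx":0,"ty":-40,"tz":20,"ax":0,"ay":0,"az":0,"gripper":70},{"tx":0,"ty":-45,"tz":0,"ax":0,"ay":0,"az":0,"gripper":70},{"tx":0,"ty":-45,"tz":0,"ax":0,"ay":0,"az":0,"gripper":70},{"tx":0,"ty":-45,"tz":0,"ax":0,"ay":0,"az":0,"gripper":70},{"tx":0,"ty":-45,"tz":0,"ax":0,"ay":0,"az":0,"gripper":70},{"tx":0,"ty":-45,"tz":0,"ax":0,"ay":0,"az":0,"gripper":70},{"tx":0,"ty":0,"tz":0,"ax":0,"ay":0,"az":0,"gripper":70},{"tx":0,"ty":0,"tz":0,"ax":0,"ay":0,"az":0,"gripper":70}]'
python3 - <<'E'
from h import *
s=get_image('side');t=get_image('top')
crop(s,'s14',150,130,260,230,7);crop(t,'t14',150,180,300,290,5);cv2.imwrite('pics/top14.png',t['image'])
E
```

```text
time: 16.65
tool_pos: [0.5002, -0.1013, 0.1862]
tcp_rot: [-1.233, 1.192, 1.227]
force: [-0.7, 0.1, -0.6]
width: 0.0597
```

View pics/s14.png

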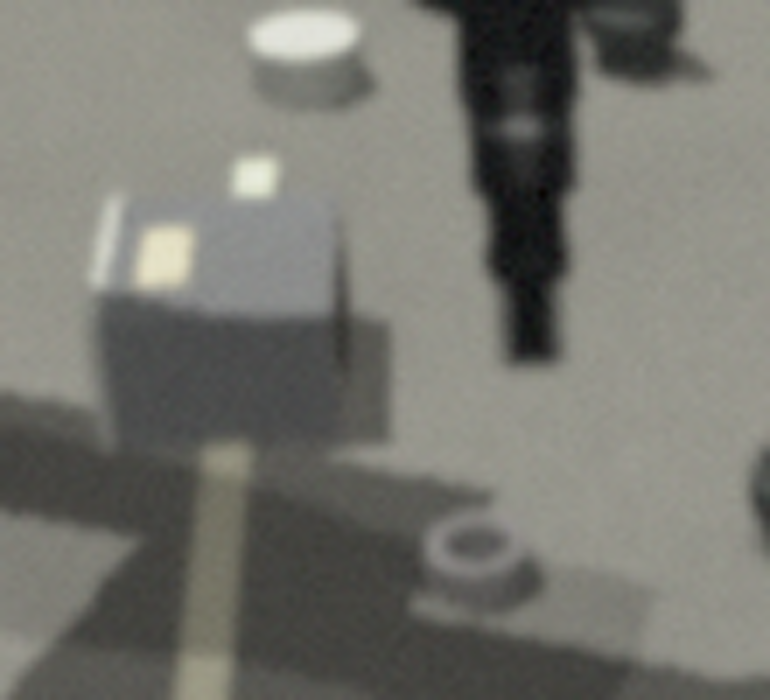

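View pics/t14.png

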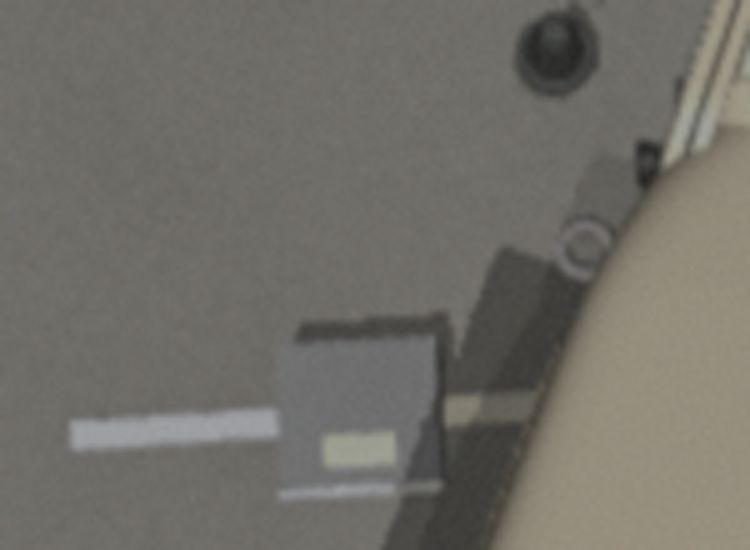

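View pics/top14.png

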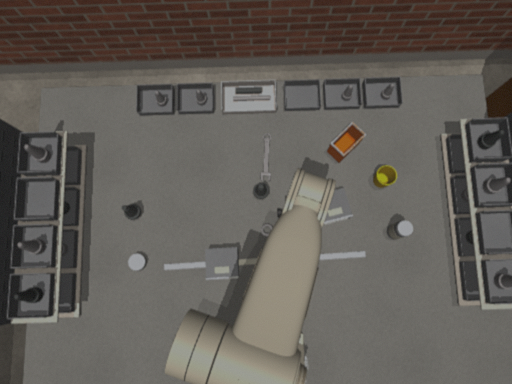

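```bash
python3 - <<'E'
from h import *
t=get_image('top');s=get_image('side')
P=np.array([ray(t,(150+u/5-.4,180+v/5-.4),.064) for u,v in((278,345),(437,335),(441,488),(280,498))]);print(P.round(3).tolist(),P.mean(0))
for u,v in((278,424),(447,411)):print('line',ray(t,(150+u/5-.4,180+v/5-.4),0))
P=np.array([ray(s,(150+u/7-.4,130+v/7-.4),z) for u,v,z in((106,443,0),(338,437,0),(336,312,.064),(95,289,.064),(117,196,.064),(335,212,.064))]);print(P.round(3).tolist())
for u,v in((228,447),(257,165)):print('line',ray(s,(150+u/7-.4,130+v/7-.4),0))
E
```

```text
[[0.409, 0.211, 0.064], [0.412, 0.102, 0.064], [0.309, 0.101, 0.064], [0.305, 0.211, 0.064]] [0.35886665 0.15611048 0.064     ]
line [0.35663514 0.22020525 0.        ]
line [0.36222584 0.09944097 0.        ]
[[0.306, 0.106, 0.0], [0.407, 0.105, 0.0], [0.411, 0.104, 0.064], [0.306, 0.129, 0.064], [0.305, 0.214, 0.064], [0.406, 0.193, 0.064]]
line [0.36001199 0.09941319 0.        ]
line [0.35018674 0.36407788 0.        ]
```

```bash
python3 -m pendant '[{"tx":0,"ty":0,"tz":40,"ax":0,"ay":0,"az":0,"gripper":70},{"tx":0,"ty":0,"tz":30,"ax":0,"ay":0,"az":0,"gripper":70},{"tx":0,"ty":0,"tz":0,"ax":0,"ay":0,"az":0,"gripper":70},{"tx":0,"ty":0,"tz":0,"ax":0,"ay":0,"az":0,"gripper":70}]'
python3 - <<'E'
from h import *
s=get_image('side');t=get_image('top');cv2.imwrite('pics/side15.png',s['image'])
a=cv2.imread('pics/top0.png').astype(int);d=abs(t['image'].astype(int)-a).max(2)
for n,(u,v) in dict(spanner=(266,157),holder=(261,190),nut=(267,229),pot=(386,176),oil=(403,228),hl=(132,211),block=(137,261)).items():print(n,d[v-8:v+9,u-8:u+9].mean().round(1))
E
```

```text
time: 17.25
tool_pos: [0.5009, -0.0995, 0.2567]
tcp_rot: [-1.238, 1.189, 1.228]
force: [-1.3, -0.1, -0.3]
width: 0.0598
spanner 8.5
holder 5.3
nut 22.7
pot 8.4
oil 9.4
hl 5.5
block 10.7
```

View pics/side15.png

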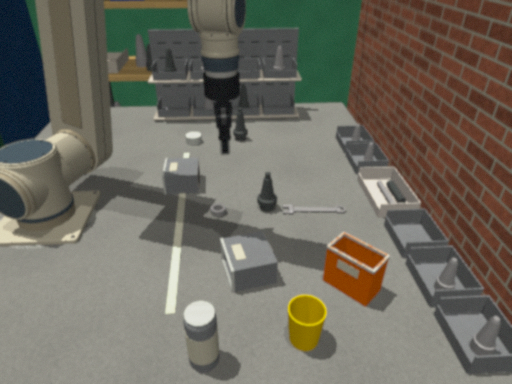

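The side view shows the stamped bin lying across the line at about (182,175). The other bin lies clear of it at (250,260), and the loose items are at their starting pixels (nut still at (218,210)).

```bash
python3 -c "
from plant import workorder
print(workorder.sign_off())"
```

```text
the job is handed in; nothing more can be done
None
```

I tipped both bins towards the robot with pushes from beyond. I then turned the left (+y) bin slightly as it lay, and the side camera showed the ring and cross on its underside, so it is the stamped one. I pushed it, still lying, onto the dispatch line and handed the job in at about 17 s of the 58 s allowed.

**Stamped bin:** its middle lies within about 1 mm of the line's centre in both cameras and it is square to the line. The top camera puts it at x = 0.359 against 0.360, and the side camera at 0.357 against 0.358. The two cameras differed by up to 4 mm on the line's absolute position, so I relied on the offset within each view.

**Other bin:** it lies clear of the line, its near end about 0.1 m beyond it. I did not see its underside, because it faces away from both cameras.

**Everything else:** the loose items look unmoved. The nut's image differed in the top-view comparison, which I put down to the arm's shadow, as it is at the same pixel as before in the side view. Forces read between moves stayed under about 10 N.

**Mishap:** on the way to the left bin the last joint reached its range limit, stopping the move short and tilting the tool about 2°. I turned the gripper half a turn to clear it; nothing was touched.

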